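# Post the slide box through the receiver's flap

## Robot

A 6-joint arm with a two-finger parallel gripper is mounted at the origin on the work surface. World frame = base frame: x ahead of the robot, y to its left, z up, the work surface at z = 0. Lengths are in m, angles in rad, forces in N, time in s.
With the tool pointing down it reaches from about 0.375 to 0.925 m from the base axis. Payload 5.7 kg.
Tool frame: the origin (TCP) lies at the centre of the arm's flange, where the gripper is bolted on; the fingertips stand tips_ahead ahead of it and the grasp point (between the pads) lies 155 mm ahead of it (tips_ahead is the distance from the TCP to the fingertips, in m); z points along the fingers, y is the line along which they close (so a half turn about z gives the same grasp; the last joint's range is limited). The gripper opens to 85 mm and grips with 20 to 120 N. Pads are 22 mm wide; open, the fingers measure 114 mm over their backs; the gripper's body (76 mm by 85 mm) begins 54 mm behind the grasp point. The pads swing forward as they close: fully open they stand 13 mm farther back than shut.
Start: joints at [1.188, 0.359, 1.51, -0, 1.272, -0.115], TCP at [0.159, 0.579, 0.405] pointing down, gripper open.
Joint ranges: [-2.97, 2.97], [-1.01, 2.36], [0.21, 2.38], [-0.96, 4.11], [0.2, 2.71], [-2.98, 2.98]. Speed limits (rad/s): [2.39, 2.39, 3.14, 3.14, 3.14, 3.14].

## Interface

Orientations are given as a rotation vector (axis times angle).
In Python, from bench import * gives the robot as it stands.
- The arm moves only by the shell command python3 -m jog 'ROWS' [OPENING] [FORCE]. ROWS is JSON, one flat list of numbers, 6 for each row, row after row: the shift along the tool's x, y, z in cm, then the turn, a rotation vector about the tool's x, y, z in degrees. A call has 1 to 12 rows; each row shifts and turns the commanded pose from where the row before left it, along the tool's axes as they then stand; what a row does not reach is not made up. A row lasts 1/10 s, in which the tool goes at most 50 mm and 8.59 degrees, less where a joint would pass 70% of its speed; a pose out of reach is approached as far as the arm can. A call is refused whole if a number of a shift passes 5 or a number of a turn 8.59, either way. A call with a gripper value outside its range is refused whole. OPENING is the finger opening in cm, from 0 to 8.54, set as the call begins (- or left out, the last holds). The fingers move at their own pace and stop on an object; FORCE is the grip in N (left out, the last holds). Time passes only in rows, so rows that do not move let the fingers close. It gives the time, the measured TCP pose, the force, the opening and the grip force at its end, in the units of the state.
- state(): the state, without advancing time (a new reading comes with each control period).
- get_image(name): name is "scene" or "top" or "wrist"; returns a dict with "pixels" (420x560x3 uint8, red, green, blue), "camera_matrix" (3x3 intrinsics, pixels), "rvec" (rotation vector, rad) and "tvec" (3), from world to camera coordinates, as OpenCV has them. Camera axes: x right, y down, z forward; pixel columns grow to the right and rows downward; lengths in m; the calibration is good to about 2 mm. A picture is of the moment at which its call begins. There is no depth.
- close_job(): hands the job in; it is judged then, once.
Trained networks look in a picture, given as the dict that the camera call returned (one of the last four; its "shot" number tells which), for a name from the list of things; names that differ only in an ending like _2 or _b are one class to them, and where a whole thing is asked for, a point or a joint stands for the part that bears it (a point fixed in the world has none). Each returns a list of dicts, best first, with "confidence" (0 to 1); they miss things now and then, are a little off and sometimes report something else, mostly with a low value. They report only what shows in the picture. A call takes as long as a camera call. They do not tell look-alikes from the thing itself.
- spot_in(picture, thing): "at" ([x, y, z] in m, in world coordinates, good to about 4 mm: the middle of the surface that is visible of it).
- outline_of(picture, thing): "pixels" (420x560 bool, what is visible of it).
The state is a dict: "time": time; "joints": joint angles; "dq": joint speeds; "tau": joint torques, N m; "ee_pos": TCP position; "tool_rot": TCP orientation; "ft_force": force on the tool from outside, world axes, zero at the start; "torque": the same for the moment, N m; "finger_gap": finger opening in m; "grasp_force": force on a finger pad.
Only numpy, scipy, OpenCV 4.12 (cv2) and the standard library are available. Lean on these libraries where they do the work, as an engineer would, in place of code of your own. Each camera call takes 0.05 s, during which the arm holds its last target. There are 200 camera calls.

## Task

Without picking it up, push the flat grey microscope-slide box sideways across the feed deck to the guide rail, then push it forward along the rail and through the hanging flap until the whole box is in the tray behind it. Draw the fingers back out so that the flap swings fully shut behind the box, and leave the vials and other things on the bench where they are.

Things in the scene. Friction and masses are not known exactly. Their poses are not given: they have to be found in the camera images.
- receiver: fixed white receiver on the bench. Origin on the bench under the middle of the hinge; x = feed direction, inward through the flap; y left along the hinge; z up. In this frame its grey feed deck has its top at z = 10 mm, from x = -200 to 0, y = -145 to +55 mm (right side open). Hinge posts at x = -7 to +7, up to z = 90, leave an opening y = -42 to +42 mm
- rail_mid (a point): middle of the guide rail's right-hand face, at deck level (receiver frame x = -95, y = +42, z = 10 mm). The rail runs along the receiver's x from x = -190 to 0 on the deck's left side, is 10 mm thick and stands 20 mm above the deck
- hinge_mid (a point): middle of the hinge bar, a fixed 6 mm rod across the opening, 80 mm above the bench (70 above the deck). The fingers must reach in beneath it behind the box, so the tool has to lean forward about 45 degrees
- tray_mid (a point): middle of the tray's floor behind the flap (receiver frame x = +100, y = 0, z = 10 mm), level with the deck. Side walls (inner faces y = -42 and +42) reach z = 70, back wall at x = +200 mm; open above from x = 0 to 100, beyond that a clear dust cover at z = 92 to 96 mm
- flap (a joint): flap, aluminium plate 80 mm wide, 46 tall, 3 thick, 100 g, hung from the hinge bar, lower edge 24 mm above the deck. 0 = shut (plumb); grows (rad, to 1.5) as its lower edge swings inward (+x); never outward. The box sliding in opens it to about 0.67; it lies on the box's lid until the box's back end is 30 mm past the hinge, then falls shut by itself within 1 s once the fingers are out
- slide_box: closed flat grey plastic slide box with a pale paper on its lid, 90 (x) x 75 (y) x 34 (z) mm, about 0.2 kg, lying on the feed deck in front of the flap, away from the rail and a little askew. Origin under its centre; z up. Its x axis points roughly into the flap; 75 mm wide, it goes through the 84 mm opening when it lies along the rail
- vial_a: standing glass specimen vial with a black cap, 21 mm across, 68 mm tall, beyond the guide rail; bystander, origin under its centre
- vial_b: the same kind of vial, on the bench on the open (-y) side of the deck; bystander, origin under its centre
- vial_rack: white wire rack of black-capped vials, 110 x 84 mm, 73 mm tall, left of the receiver; bystander, origin under its centre
- stain_bottle: amber bottle, 48 mm across, 100 mm tall, right of the receiver's tray; bystander, origin under its centre
- marker: marker pen lying on the bench, 125 x 13 x 13 mm, to the right of the deck; bystander, origin under its centre, x along the pen
- stain_jar: square staining jar with a white lid, 60 x 60 mm, 87 mm tall, far left; bystander, origin under its centre
Things that resemble listed ones, but are neither listed nor needed, are in the scene too. Several things have the shape of the slide_box; the one meant has the colours described above.

How it is judged:
On the way, in this order (a step that is already met when the one before it is completed fails the run):
1. the box lies along the guide rail (within 10 mm of it, nearly parallel), still in front of the shut flap (y of slide_box in the frame of receiver above -0.0055 m and angle between the x axis of slide_box and the x axis of receiver, either way round below 0.12 rad and x of slide_box in the frame of receiver below -0.04 m and value of joint flap below 0.1 rad), for 0.1 s.
2. the flap is pushed open with the box in the opening (value of joint flap above 0.4 rad and x of slide_box in the frame of receiver above -0.04 m), for 0.05 s.
At the end, for the whole second after the job is handed in: The whole box is behind the flap (its centre more than 50 mm past the hinge), flat on the receiver's inner floor and at rest, and the flap is shut (within 0.05 rad) (x of slide_box in the frame of receiver above 0.05 m and y of slide_box in the frame of receiver between -0.05 and 0.05 m and value of joint flap below 0.05 rad and z of slide_box in the frame of receiver below 0.02 m and angle between slide_box's own z axis and vertical below 0.05 rad and linear speed of slide_box below 0.01 m/s); the robot touches nothing.
It fails at once if the box is lifted off the deck (by more than 15 mm) or tipped (by more than 0.3 rad) (z of slide_box in the frame of receiver above 0.025 m or angle between slide_box's own z axis and vertical above 0.3 rad).
It fails at once if a bystander is moved by more than 20 mm or knocked over (distance of any of vial_a, vial_b, vial_rack, stain_bottle, marker, stain_jar from where it was at the start of the episode above 0.02 m or angle between any of vial_a, vial_b, vial_rack, stain_bottle, marker, stain_jar's own z axis and vertical above 0.4 rad).
It also fails if it takes over 54 s, if anything falls off the work surface, if the arm or the gripper's body presses on something with over 40 N, if the wrist force passes 120 N, or if a joint passes its speed limit or range.

## Working session

There is one attempt and no reset: what is moved stays moved. The work goes in short steps, Python scripts to look and compute and a shell command to move; the robot and the scene stay as the last step left them, time stands still between calls to the robot, and variables do not carry over. Pictures are saved under pics/ and viewed, at most 12 in all, crops included, and the job is handed in when it is done.

```bash
mkdir -p pics && cat > h.py <<'E'
from bench import *
import numpy as np, cv2
from scipy.spatial.transform import Rotation as R
def shot(n,f=None):
    p=get_image(n)
    if f: cv2.imwrite('pics/'+f,p['pixels'][:,:,::-1])
    return p
def ray(p,uv,z):
    K=np.array(p['camera_matrix']);Rm=R.from_rotvec(p['rvec']).as_matrix();t=np.array(p['tvec'])
    c=-Rm.T@t; uv=np.atleast_2d(uv).astype(float)
    d=np.c_[uv,np.ones(len(uv))]@np.linalg.inv(K).T@Rm
    return c+d*((z-c[2])/d[:,2])[:,None]
def proj(p,X):
    return cv2.projectPoints(np.atleast_2d(np.array(X,float)),np.array(p['rvec']),np.array(p['tvec']),np.array(p['camera_matrix']),None)[0][:,0]
E
python3 - <<'E'
from h import *
s=state();print(s)
for n in('top','scene'):
    p=shot(n,n+'0.png')
    c=-R.from_rotvec(p['rvec']).as_matrix().T@p['tvec'];print(n,c.round(3))
    for t in('receiver','flap','rail_mid','hinge_mid','tray_mid','slide_box','vial_a','vial_rack','stain_bottle','marker','stain_jar'):
        for d in spot_in(p,t): print(t,round(d['confidence'],2),np.round(d['at'],3),proj(p,d['at']).round()[0])
E
```

```text
{'time': 0.0, 'joints': array([ 1.18788672e+00,  3.59457227e-01,  1.51142459e+00,  4.03889976e-05,
        1.27248637e+00, -1.15098915e-01]), 'dq': array([-1.19908470e-04, -9.02277727e-05,  4.11616743e-04, -3.03605383e-03,
       -1.37113365e-03,  1.90627914e-04]), 'tau': array([ 2.10553776e-04, -5.27619052e+01, -2.78621221e+01, -3.60342628e-04,
        1.31704347e-02, -6.20146835e-06]), 'ee_pos': array([0.15863612, 0.57827492, 0.40388473]), 'tool_rot': array([-4.19374985e-01, -3.11299498e+00,  2.68763982e-03]), 'ft_force': array([-0.12110613,  1.35701608,  0.36337046]), 'torque': array([0.0124775 , 0.02525107, 0.04016109]), 'grasp_force': 0.0, 'finger_gap': 0.08539897949495205}
top [0.452 0.011 0.919]
receiver 0.92 [0.596 0.055 0.01 ] [259. 177.]
flap 0.46 [0.605 0.062 0.082] [255. 167.]
rail_mid 0.58 [0.597 0.057 0.009] [259. 176.]
hinge_mid 0.88 [0.599 0.055 0.01 ] [259. 176.]
tray_mid 0.84 [0.595 0.05  0.008] [261. 177.]
tray_mid 0.57 [ 0.551 -0.234  0.012] [385. 200.]
slide_box 0.89 [ 0.365 -0.2    0.033] [371. 282.]
slide_box 0.79 [0.501 0.007 0.044] [279. 218.]
slide_box 0.68 
[... 386 characters left out ...]
]
receiver 0.75 [0.728 0.077 0.065] [261. 291.]
flap 0.71 [0.61  0.068 0.057] [287. 250.]
rail_mid 0.9 [0.732 0.076 0.059] [259. 295.]
hinge_mid 0.94 [0.735 0.082 0.062] [262. 296.]
tray_mid 0.91 [0.734 0.083 0.064] [262. 295.]
slide_box 0.91 [ 0.384 -0.187  0.037] [234. 174.]
slide_box 0.89 [0.324 0.19  0.034] [388. 200.]
slide_box 0.85 [0.512 0.019 0.047] [286. 219.]
vial_a 0.86 [0.503 0.209 0.044] [377. 245.]
vial_a 0.77 [ 0.625 -0.134  0.045] [193. 229.]
vial_a 0.38 [0.609 0.067 0.058] [287. 249.]
vial_rack 0.94 [0.714 0.27  0.045] [379. 337.]
stain_bottle 0.69 [ 0.734 -0.051  0.056] [194. 272.]
marker 0.82 [ 0.559 -0.238  0.01 ] [175. 213.]
stain_jar 0.71 [0.538 0.328 0.064] [440. 267.]
```

```bash
python3 - <<'E'
import cv2
t=cv2.imread('pics/top0.png')[60:340,110:420]
cv2.imwrite('pics/topc.png',cv2.resize(t,None,fx=2.5,fy=2.1429*1.0 if 0 else 2.1,interpolation=cv2.INTER_CUBIC))
E
```

```text
(no output)
```

View pics/topc.png

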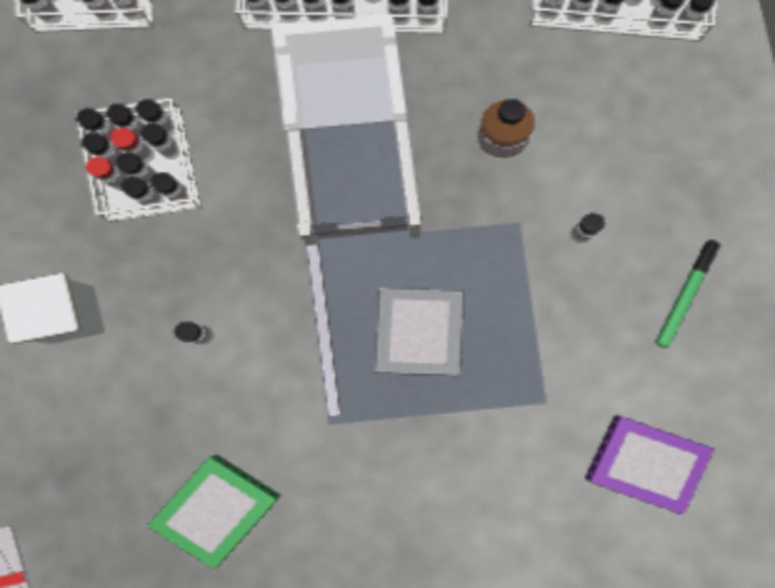

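View pics/scene0.png

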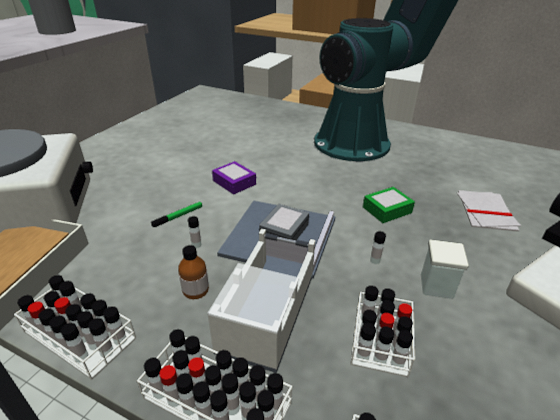

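The lid-like boxes are purple (371,282), green (194,301) and grey (279,218). The grey one with pale paper, on the deck in front of the flap, fits the description. Next I'll fit the receiver frame and the box pose, and confirm both in an enlarged overlay crop.

```bash
cat >> h.py <<'E'
def fitrect(p,mask,z):
    c=max(cv2.findContours(mask.astype(np.uint8),0,2)[0],key=cv2.contourArea)[:,0]
    w=ray(p,c,z)[:,:2]
    (cx,cy),(a,b),ang=cv2.minAreaRect((w*1000).astype(np.float32))
    return np.array([cx,cy]),(a,b),ang
E
python3 - <<'E'
from h import *
from scipy.optimize import least_squares
p=shot('top','top1.png');g=cv2.cvtColor(p['pixels'],cv2.COLOR_RGB2GRAY)
crop=lambda x,y:(110+x/2.5,60+y/2.1)
px=np.array([crop(328,423),crop(545,403),crop(520,224)],np.float32)
px=cv2.cornerSubPix(g,px.reshape(-1,1,2).copy(),(4,4),(-1,-1),(3,50,.01))[:,0]
loc=np.array([[-.2,.055],[-.2,-.145],[0,-.145]])
w=ray(p,px,.01)[:,:2];print(px,w.round(4),np.linalg.norm(np.diff(w,axis=0),axis=1))
f=lambda q:(loc@np.array([[np.cos(q[2]),np.sin(q[2])],[-np.sin(q[2]),np.cos(q[2])]])+q[:2]-w).ravel()
r=least_squares(f,[.6,.05,.1]);q=r.x;print('recv',q,np.degrees(q[2]),r.fun.round(4))
np.save('recv.npy',q)
px2=cv2.cornerSubPix(g,np.array([crop(378,288),crop(463,290),crop(460,375),crop(376,374)],np.float32).reshape(-1,1,2),(3,3),(-1,-1),(3,50,.01))[:,0]
b=ray(p,px2,.044)[:,:2]
c,s=np.cos(q[2]),np.sin(q[2]);L=(b-q[:2])@np.array([[c,-s],[s,c]])
print('box lid in recv',L.round(4),L.mean(0),'len',np.linalg.norm(L-np.roll(L,1,0),axis=1))
for a,e in((3,0),(2,1)): d=L[e]-L[a];print('ang',np.degrees(np.arctan2(d[1],d[0])))
def W(x,y,z): return [q[0]+c*x-s*y,q[1]+s*x+c*y,z]
im=p['pixels'][:,:,::-1].copy();im=cv2.resize(im[80:280,170:370],None,fx=3,fy=3,interpolation=3)
P=[W(*v) for v in((-.2,.055,.01),(-.2,-.145,.01),(0,-.145,.01),(-.19,.042,.03),(0,.042,.03),(0,-.04,.08),(0,.04,.08),(.2,-.042,.07),(.2,.042,.07))]
for u in proj(p,P): cv2.circle(im,tuple(int(v) for v in (u-[170,80]+.5)*3),4,(0,0,255),1)
for u in px2: cv2.circle(im,tuple(int(v) for v in (u-[170,80]+.5)*3),4,(0,255,0),1)
cv2.imwrite('pics/ov.png',im)
E
```

```text
[[244.43915 258.0267 ]
 [327.98004 251.64368]
 [317.8035  165.70084]] [[ 0.4097  0.0833]
 [ 0.4287 -0.1061]
 [ 0.6259 -0.0794]] [0.19035216 0.19892941]
recv [0.61025142 0.06073641 0.12893098] 7.387201202735361 [-0.0049  0.0063  0.0018 -0.0026  0.003  -0.0036]
box lid in recv [[-0.0638 -0.0051]
 [-0.0764 -0.0769]
 [-0.1612 -0.0661]
 [-0.151   0.0073]] [-0.11310981 -0.0352102 ] len [0.08804874 0.07291435 0.08550856 0.07408441]
ang -8.102762081012564
ang -7.292549379672546
```

View pics/ov.png

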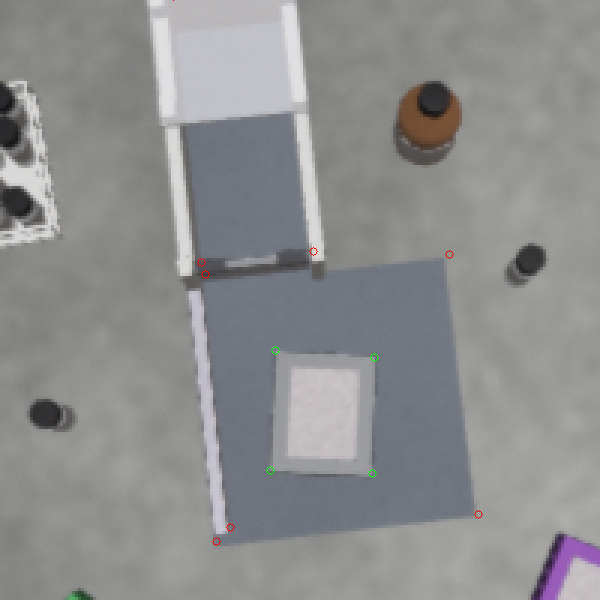

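The overlay shows the grey box at crop (275–374, 352–473), and my lid corners sit on it. The receiver fit is off because the front-left deck corner snapped to the rail; it is really at crop (213,544). I'll refit with corrected corners.

```bash
cat >> h.py <<'E'
try: q=np.load('recv.npy')
except Exception: q=np.zeros(3)
def loc2w(X,q=q):
    X=np.atleast_2d(X).astype(float);c,s=np.cos(q[2]),np.sin(q[2])
    return np.c_[q[0]+c*X[:,0]-s*X[:,1],q[1]+s*X[:,0]+c*X[:,1],X[:,2]]
def w2loc(X):
    X=np.atleast_2d(X);return (X[:,:2]-q[:2])@R.from_euler('z',q[2]).as_matrix()[:2,:2]
E
python3 - <<'E'
from h import *
from scipy.optimize import least_squares
p=shot('top')
o=np.array([[213,544],[473,514],[445,259],[200,534],[214,534]],float)
loc=np.array([[-.2,.055,.01],[-.2,-.145,.01],[0,-.145,.01],[-.19,.052,.03],[-.19,.042,.03]])
px=o/3-.5+[170,80]
r=least_squares(lambda v:(proj(p,loc2w(loc,v))-px).ravel(),[.6,.05,.13]);print(r.x,np.degrees(r.x[2]),r.fun.round(1))
np.save('recv.npy',r.x)
import h;h.q=r.x
lid=np.array([[276,351.5],[375,357],[372.5,474],[271,470.5]])/3-.5+[170,80]
L=h.w2loc(ray(p,lid,.044));print(L.round(4),L.mean(0).round(4))
for a,e in((3,0),(2,1)): d=L[e]-L[a];print('ang',np.degrees(np.arctan2(d[1],d[0])))
im=p['pixels'][:,:,::-1].copy();im=cv2.resize(im[80:280,170:370],None,fx=3,fy=3,interpolation=3)
P=loc2w([(-.2,.055,.01),(-.2,-.145,.01),(0,-.145,.01),(-.19,.042,.03),(0,.042,.03),(0,-.042,.09),(0,.042,.09),(.1,-.042,.07),(.1,.042,.07)],r.x)
print(((proj(p,P)-[170,80]+.5)*3).round())
T=R.from_matrix(np.array([[-1,0,0],[0,1,0],[0,0,-1.]])).as_rotvec()
for n,m in(('vial_a',(.495,.203)),('vial_b',(.615,-.134)),('marker',(.552,-.234)),('bottle',(.718,-.059))): print(n,h.w2loc(np.array([m])).round(3))
E
```

```text
[0.60763032 0.06720605 0.12537153] 7.183259729806692 [-2.1  0.3 -1.2  1.4 -1.2 -0.1  2.3 -0.5  2.1 -1. ]
[[-0.0628 -0.0123]
 [-0.0741 -0.0844]
 [-0.1595 -0.0737]
 [-0.1495 -0.0002]] [-0.1115 -0.0426]
ang -7.94361010568434
ang -7.12470764283968
[[207. 545.]
 [470. 518.]
 [441. 259.]
 [220. 531.]
 [197. 278.]
 [307. 252.]
 [188. 263.]
 [294. 121.]
 [178. 132.]]
vial_a [[-0.095  0.149]]
vial_b [[-0.018 -0.201]]
marker [[-0.093 -0.292]]
bottle [[ 0.094 -0.139]]
```

```bash
cat > fit.py <<'E'
from h import *
import h
from scipy.optimize import least_squares
p=shot('top')
o=np.array([[213,544],[473,514],[445,259],[214,534],[228,533]],float)
loc=np.array([[-.2,.055,.01],[-.2,-.145,.01],[0,-.145,.01],[-.19,.052,.03],[-.19,.042,.03]])
px=o/3-.5+[170,80]
r=least_squares(lambda v:(proj(p,loc2w(loc,v))-px).ravel(),[.6,.05,.13]);print(r.x,np.degrees(r.x[2]),r.fun.round(1))
np.save('recv.npy',r.x);h.q=r.x
lid=np.array([[276,351.5],[375,357],[372.5,474],[271,470.5]])/3-.5+[170,80]
L=h.w2loc(ray(p,lid,.044));print(L.round(4),L.mean(0).round(4))
for a,e in((3,0),(2,1)): d=L[e]-L[a];print('ang',np.degrees(np.arctan2(d[1],d[0])))
P=loc2w([(0,.042,.03),(0,-.042,.09),(0,.042,.09),(.1,-.042,.07),(.1,.042,.07)],r.x)
print(((proj(p,P)-[170,80]+.5)*3).round())
E
cat >> h.py <<'E'
def go(x,y,z,lean,yaw):
    """error from the current TCP to: fingertip point (165 mm ahead) at receiver x,y,z; lean deg; yaw deg of tool y relative to receiver y"""
    s=state();R0=R.from_rotvec(s['tool_rot'])
    B=R.from_matrix(np.array([[-1,0,0],[0,1,0],[0,0,-1.]]))
    Rt=R.from_euler('z',q[2]+np.radians(yaw))*B*R.from_euler('y',-np.radians(lean))
    D=R0.inv()*Rt
    tgt=loc2w([[x,y,z]])[0]-Rt.apply([0,0,.165])
    print('t',round(s['time'],2),'tcp',s['ee_pos'].round(4),'tip recv',(lambda t:(w2loc(t[None])[0]*1000).round(1).tolist()+[round(t[2]*1000,1)])(s['ee_pos']+R0.apply([0,0,.165])),'F',s['ft_force'].round(1),'gap',round(s['finger_gap'],4))
    print('turn deg',np.degrees(D.as_rotvec()).round(2),'shift cm before turn',(R0.inv().apply(tgt-s['ee_pos'])*100).round(2),'after turn',(Rt.inv().apply(tgt-s['ee_pos'])*100).round(2))
    print('joints',s['joints'].round(3),'target tcp',tgt.round(3))
E
python3 fit.py; python3 -c "
from h import *
go(-.113,-.13,.12,0,-90)"
```

```text
[0.60741932 0.06456771 0.13616767] 7.801832833623519 [ 0.   0.6  0.9  0.7 -0.2 -0.7 -0.3 -0.2 -0.4 -0.4]
[[-0.0624 -0.009 ]
 [-0.0745 -0.081 ]
 [-0.1597 -0.0694]
 [-0.1489  0.004 ]] [-0.1114 -0.0389]
ang -8.562183209501164
ang -7.743280746656508
[[200. 279.]
 [311. 251.]
 [192. 264.]
 [296. 121.]
 [180. 133.]]
t 1.35 tcp [0.1588 0.5786 0.4047] tip recv [-374.7, 570.2, np.float64(239.7)] F [ 0.1 -0.6  1.1] gap 0.0856
turn deg [-1.000e-02  0.000e+00  6.686e+01] shift cm before turn [-51.58 -54.1   11.97] after turn [-70.02  26.17  11.97]
joints [ 1.188  0.359  1.51  -0.     1.273 -0.115] target tcp [ 0.513 -0.08   0.285]
```

```bash
python3 -m jog '[-3,-3.2,0,0,0,0,-3.2,-3.4,0,0,0,0,-3.2,-3.4,0,0,0,0,-3.2,-3.4,0,0,0,0,-3.2,-3.4,0,0,0,0,-3.2,-3.4,0,0,0,0,-3.2,-3.4,0,0,0,0,-3.2,-3.4,0,0,0,0,-3.2,-3.4,0,0,0,0,-3.2,-3.4,0,0,0,0,-3.2,-3.4,0,0,0,0,-3.2,-3.4,0,0,0,0]' 5.5 && python3 -c "
from h import *
go(-.113,-.13,.12,0,-90)"
```

```text
time: 2.55
ee_pos: [0.4203, 0.0841, 0.4051]
tool_rot: [0.42, 3.112, 0.0]
ft_force: [1.5, 0.6, 0.7]
finger_gap: 0.0556
grasp_force: 0.0
t 2.55 tcp [0.4203 0.0841 0.4051] tip recv [-182.6, 44.8, np.float64(240.1)] F [1.5 0.6 0.7] gap 0.0556
turn deg [5.000e-02 4.000e-02 6.684e+01] shift cm before turn [-13.27 -13.33  12.01] after turn [-17.48   6.98  12.01]
joints [ 0.036  0.107  1.857  0.     1.177 -1.267] target tcp [ 0.513 -0.08   0.285]
```

```bash
python3 -m jog '[0,0,0,0,0,8.36,0,0,0,0,0,8.36,0,0,0,0,0,8.36,0,0,0,0,0,8.36,0,0,0,0,0,8.36,0,0,0,0,0,8.36,0,0,0,0,0,8.36,0,0,0,0,0,8.36,-4.4,1.75,0,0,0,0,-4.4,1.75,0,0,0,0,-4.4,1.75,0,0,0,0,-4.4,1.75,0,0,0,0]' && python3 -c "
from h import *
go(-.113,-.13,.024,0,-90)"
```

```text
time: 3.75
ee_pos: [0.5136, -0.0806, 0.405]
tool_rot: [2.065, 2.367, 0.001]
ft_force: [0.3, -0.0, 0.5]
finger_gap: 0.0548
grasp_force: 0.0
t 3.75 tcp [ 0.5136 -0.0806  0.405 ] tip recv [-112.5, -131.1, np.float64(240.0)] F [ 0.3 -0.   0.5] gap 0.0548
turn deg [ 0.04  0.01 -0.01] shift cm before turn [ 0.11 -0.05 21.6 ] after turn [ 0.11 -0.03 21.6 ]
joints [-0.289  0.243  1.681  0.     1.217 -0.425] target tcp [ 0.513 -0.08   0.189]
```

```bash
python3 -m jog '[0,0,4,0,0,0,0,0,4,0,0,0,0,0,4,0,0,0,0,0,4,0,0,0,0,0,3,0,0,0,0,0,1.6,0,0,0,0,0,0,0,0,0]' && python3 -c "
from h import *
p=shot('scene','s1.png');im=p['pixels'][150:300,190:390,::-1];cv2.imwrite('pics/s1c.png',cv2.resize(im,None,fx=4,fy=4,interpolation=3))
go(-.113,-.13,.024,0,-90)
for z in (.154,.165,.176): print(proj(p,state()['ee_pos']+[0,0,-z]))"
```

```text
time: 4.45
ee_pos: [0.5119, -0.0787, 0.1965]
tool_rot: [-2.063, -2.364, 0.003]
ft_force: [-0.1, 0.6, 0.1]
finger_gap: 0.0554
grasp_force: 0.0
t 4.5 tcp [ 0.5126 -0.0789  0.1979] tip recv [-113.8, -129.1, np.float64(32.9)] F [ 0.3 -0.5  0.5] gap 0.0551
turn deg [-0.13 -0.05 -0.03] shift cm before turn [-0.08  0.05  0.89] after turn [-0.08  0.04  0.89]
joints [-0.286  0.528  1.881 -0.     0.736 -0.421] target tcp [ 0.513 -0.08   0.189]
[[245.22330058 208.44701699]]
[[245.42553153 212.57354389]]
[[245.62481507 216.6399289 ]]
```

View pics/s1c.png

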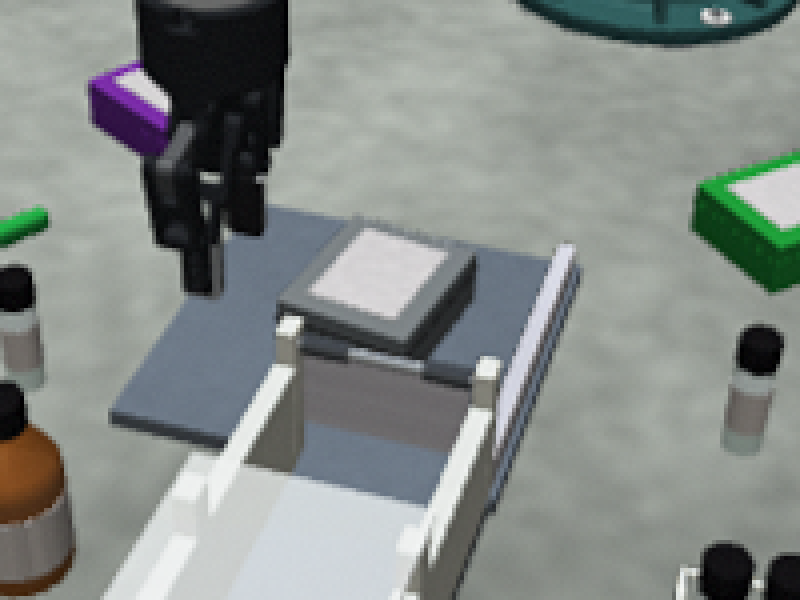

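Fingertips at crop (200,290) and (250,235) stand to the right of the box, just above the deck, and the box is untouched. Now a small descent, then the push sideways.

```bash
python3 -m jog '[2,0,0.6,0,0,0,1,0,0,0,0,0,1,0,0,0,0,0,0.7,0,0,0,0,0,0.7,0,0,0,0,0,0.7,0,0,0,0,0,0.7,0,0,0,0,0,0.5,0,0,0,0,0,0.3,0,0,0,0,0,0,0,0,0,0,0]' && python3 -c "
from h import *
go(-.113,-.045,.027,0,-90)"
```

```text
time: 5.5
ee_pos: [0.5022, -0.0031, 0.1925]
tool_rot: [-2.065, -2.366, 0.0]
ft_force: [0.3, -0.8, 0.3]
finger_gap: 0.0551
grasp_force: 0.3
t 5.5 tcp [ 0.5022 -0.0031  0.1925] tip recv [-113.5, -52.7, np.float64(27.5)] F [ 0.3 -0.8  0.3] gap 0.0551
turn deg [-0.05 -0.03 -0.01] shift cm before turn [0.78 0.04 0.05] after turn [0.78 0.04 0.05]
joints [-1.440e-01  5.220e-01  1.921e+00  1.000e-03  6.990e-01 -2.800e-01] target tcp [0.502 0.005 0.192]
```

```bash
python3 -m jog '[0.3,0,0,0,0,0,0.3,0,0,0,0,0,0,0,0,0,0,0,0,0,0,0,0,0]' && cat > look.py <<'E'
from h import *
import sys
p=shot('top',sys.argv[1]);im=cv2.resize(p['pixels'][80:280,170:370,::-1],None,fx=3,fy=3,interpolation=3);cv2.imwrite('pics/c_'+sys.argv[1],im)
m=[d for d in spot_in(p,'slide_box')]
for d in m: print('spot',round(d['confidence'],2),(w2loc(np.array([d['at']]))*1000).round(1),proj(p,d['at']).round())
for d in outline_of(p,'slide_box'):
    k=d['pixels'];print('outline',round(d['confidence'],2),k.sum(),[np.argwhere(k).mean(0).round()])
    r=fitrect(p,k,.044);print((w2loc(r[0][None]/1000)*1000).round(1),np.round(r[1],1),round(r[2]-np.degrees(q[2]),1))
go(-.113,-.045,.027,0,-90)
E
python3 look.py t2.png
```

```text
time: 5.9
ee_pos: [0.5013, 0.0026, 0.1924]
tool_rot: [-2.065, -2.366, 0.001]
ft_force: [0.0, -0.2, -0.2]
finger_gap: 0.0555
grasp_force: 0.0
spot 0.86 [[-276.8 -231.2]] [[372. 282.]]
spot 0.83 [[-153.8    1.6]] [[261. 238.]]
spot 0.73 [[-273.8  179.2]] [[186. 302.]]
spot 0.27 [[-58.3 266.3]] [[130. 207.]]
outline 0.66 341 [array([238., 259.])]
[[-151.8    0.6]] [28.4 72.3] -6.4
outline 0.63 861 [array([302., 187.])]
[[-271.1  164.3]] [61.8 96.2] 47.1
outline 0.61 1408 [array([280., 370.])]
[[-270.6 -223.2]] [92.3 72.9] 60.1
t 6.05 tcp [0.5015 0.0024 0.1925] tip recv [-113.5, -47.1, np.float64(27.5)] F [-0.5 -0.   0.9] gap 0.0551
turn deg [-0.05 -0.02 -0.03] shift cm before turn [0.22 0.04 0.05] after turn [0.22 0.04 0.05]
joints [-0.133  0.522  1.923  0.     0.698 -0.269] target tcp [0.502 0.005 0.192]
```

View pics/c_t2.png

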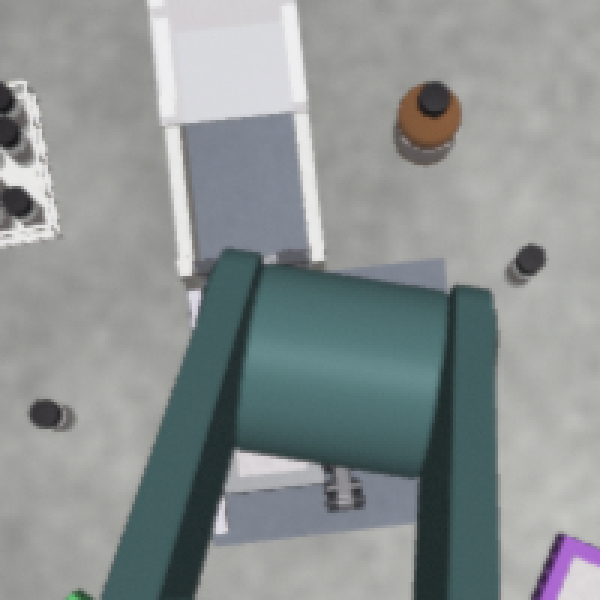

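The arm hides most of the box. Its visible rear, at crop (230–325, 450–490), lies about 4 mm from the rail at crop (220,515) and parallel to it. One more small nudge, then back off and rise.

```bash
python3 -m jog '[0.2,0,0,0,0,0,0.1,0,0,0,0,0,0,0,0,0,0,0,-1,0,0,0,0,0,-3,0,0,0,0,0,-1,0,-4,0,0,0,0,0,-5,0,0,0,0,0,-4,0,0,0]' && python3 -c "
from h import *
go(-.220,-.002,.13,0,0)"
```

```text
time: 6.85
ee_pos: [0.5082, -0.0451, 0.3246]
tool_rot: [-2.067, -2.365, -0.001]
ft_force: [0.5, 0.1, 0.7]
finger_gap: 0.055
grasp_force: 0.0
t 6.85 tcp [ 0.5082 -0.0451  0.3246] tip recv [-113.1, -95.1, np.float64(159.6)] F [0.5 0.1 0.7] gap 0.055
turn deg [ 3.000e-02 -1.000e-02 -9.011e+01] shift cm before turn [  9.3  -10.7    2.97] after turn [10.68  9.32  2.96]
joints [-2.240e-01  3.230e-01  1.796e+00  1.000e-03  1.022e+00 -3.590e-01] target tcp [0.39  0.033 0.295]
```

```bash
python3 -m jog '[0,0,0,0,0,-8.2,0,0,0,0,0,-8.2,0,0,0,0,0,-8.2,0,0,0,0,0,-8.2,0,0,0,0,0,-8.2,0,0,0,0,0,-8.2,0,0,0,0,0,-8.2,0,0,0,0,0,-8.2,0,0,0,0,0,-8.2,0,0,0,0,0,-8.2,0,0,0,0,0,-8.1,3.5,3.1,0,0,0,0]' 3 && python3 -m jog '[3.5,3.1,0,0,0,0,3.5,3.1,0,0,0,0,0.2,0,0,0,0,0,0,0,0,0,0,0]' && python3 look.py t3.png && python3 -c "
from h import *
go(-.2,-.002,.026,0,0)"
```

```text
time: 8.05
ee_pos: [0.4737, -0.0205, 0.3236]
tool_rot: [-0.218, 3.127, -0.003]
ft_force: [0.3, 1.1, 0.7]
finger_gap: 0.0301
grasp_force: 0.0
time: 8.45
ee_pos: [0.3885, 0.0335, 0.3228]
tool_rot: [-0.217, 3.134, 0.0]
ft_force: [0.4, 0.1, 1.1]
finger_gap: 0.0299
grasp_force: 0.0
spot 0.98 [[-120.    -2.8]] [[262. 223.]]
spot 0.94 [[-277.7 -224.9]] [[369. 283.]]
outline 0.93 1421 [array([222., 259.])]
[[-117.4    3.3]] [92.9 77.1] -0.8
outline 0.6 1465 [array([281., 369.])]
[[-271.4 -222. ]] [94.6 74.3] 61.3
outline 0.56 95 [array([306., 175.])]
[[-274.   201.5]] [14.4 38.2] 66.0
t 8.6 tcp [0.391  0.0326 0.3231] tip recv [-218.4, -2.4, np.float64(158.1)] F [ 0.7  0.4 -0.1] gap 0.0303
turn deg [7.000e-02 1.200e-01 9.003e+01] shift cm before turn [-10.54  -4.27  13.14] after turn [-4.27 10.57 13.11]
joints [-0.093  0.168  2.034 -0.     0.937 -1.801] target tcp [0.502 0.005 0.192]
t 8.6 tcp [0.391  0.0326 0.3231] tip recv [-218.4, -2.4, np.float64(158.1)] F [ 0.7  0.4 -0.1] gap 0.0303
turn deg [-0.03  0.12  0.03] shift cm before turn [-1.84  0.03 13.22] after turn [-1.87  0.03 13.21]
joints [-0.093  0.168  2.034 -0.     0.937 -1.801] target tcp [0.41  0.035 0.191]
```

View pics/c_t3.png

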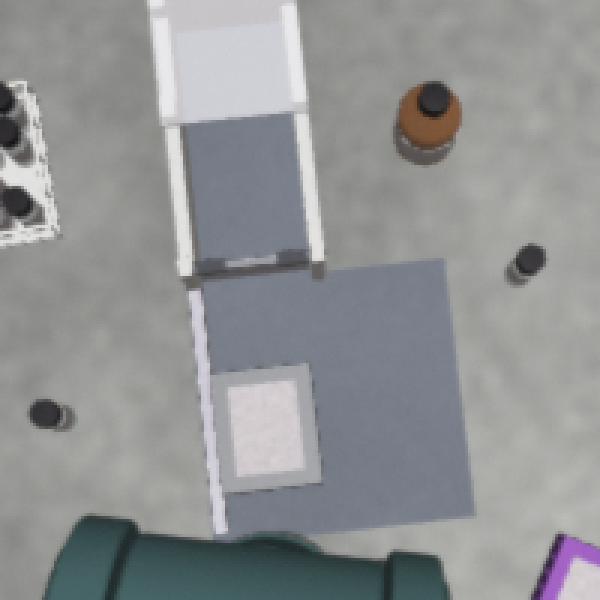

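The box lies flush along the rail: lid at crop (215–320, 365–490), fit (-117, +3) mm, angle -0.8°, flap shut. Next I'll check the leaned reach from joint data, then descend behind the box.

```bash
python3 -m jog '[-1.8,0,4,0,0,0,0,0,4,0,0,0,0,0,3.6,0,0,0,0,0,1.5,0,0,0,0,0,0,0,0,0]' && python3 -c "
from h import *
go(-.07,-.002,.026,0,0)
D=np.array([[.359,1.511,.600,.4045],[.107,1.857,.4286,.405],[.528,1.881,.5186,.1975],[.168,2.034,.392,.323],[.243,1.681,.520,.405],[.522,1.921,.5022,.1925]])
A=[];b=[]
for j2,j3,r,z in D: A+=[[1,0,np.sin(j2),np.sin(j2+j3)],[0,1,np.cos(j2),np.cos(j2+j3)]];b+=[r,z]
s=np.linalg.lstsq(np.array(A),np.array(b),rcond=None);a,hd,L1,L2=s[0];print(s[0].round(3),s[1])
for d6 in(.08,.1,.13):
  for lean in(35,45,55):
    for x in(-.12,-.09,-.06,.03):
      l=np.radians(lean);t=loc2w([[x-.168*np.sin(l),0,.026+.168*np.cos(l)]])[0]
      r=np.hypot(*t[:2])-d6*np.sin(l)-a;z=t[2]+d6*np.cos(l)-hd-d6
      c=(r*r+z*z-L1**2-L2**2)/(2*L1*L2);j3=np.arccos(np.clip(c,-1,1));j2=np.arctan2(r,z)-np.arctan2(L2*np.sin(j3),L1+L2*np.cos(j3))
      print(d6,lean,x,'j2 %.2f j3 %.2f j5 %.2f'%(j2,j3,np.pi-l-j2-j3))
"
```

```text
time: 9.1
ee_pos: [0.4077, 0.0351, 0.1896]
tool_rot: [0.214, -3.13, -0.001]
ft_force: [0.1, -0.3, 1.1]
finger_gap: 0.0297
grasp_force: 0.0
t 9.1 tcp [0.4077 0.0351 0.1896] tip recv [-202.5, -2.0, np.float64(24.6)] F [ 0.1 -0.3  1.1] gap 0.0297
turn deg [ 0.04 -0.22  0.01] shift cm before turn [-1.318e+01  1.000e-02 -2.000e-01] after turn [-1.319e+01  1.000e-02 -1.400e-01]
joints [-0.083  0.454  2.126 -0.     0.566 -1.79 ] target tcp [0.538 0.053 0.191]
[-0.009  0.069  0.503  0.42 ] [0.00214825]
0.08 35 -0.12 j2 0.39 j3 2.34 j5 -0.20
0.08 35 -0.09 j2 0.42 j3 2.27 j5 -0.16
0.08 35 -0.06 j2 0.46 j3 2.20 j5 -0.12
0.08 35 0.03 j2 0.56 j3 1.97 j5 -0.00
0.08 45 -0.12 j2 0.43 j3 2.43 j5 -0.51
0.08 45 -0.09 j2 0.46 j3 2.36 j5 -0.47
0.08 45 -0.06 j2 0.49 j3 2.29 j5 -0.42
0.08 45 0.03 j2 0.58 j3 2.07 j5 -0.29
0.08 55 -0.12 j2 0.52 j3 2.51 j5 -0.85
0.08 55 -0.09 j2 0.53 j3 2.44 j5 -0.79
0.08 55 -0.06 j2 0.55 j3 2.37 j5 -0.73
0.08 55 0.03 j2 0.62 j3 2.15 j5 -0.58
0.1 35 -0.12 j2 0.38 j3 2.37 j5 -0.23
0.1 35 -0.09 j2 0.42 j3 2.30 j5 -0.19
0.1 35 -0.06 j2 0.45 j3 2.23 j5 -0.15
0.1 35 0.03 j2 0.55 j3 2.00 j5 -0.03
0.1 45 -0.12 j2 0.44 j3 2.47 j5 -0.55
0.1 45 -0.09 j2 0.46 j3 2.40 j5 -0.51
0.1 45 -0.06 j2 0.49 j3 2.33 j5 -0.46
0.1 45 0.03 j2 0.57 j3 2.11 j5 -0.32
0.1 55 -0.12 j2 0.54 j3 2.55 j5 -0.91
0.1 55 -0.09 j2 0.55 j3 2.48 j5 -0.85
0.1 55 -0.06 j2 0.56 j3 2.41 j5 -0.79
0.1 55 0.03 j2 0.62 j3 2.19 j5 -0.63
0.13 35 -0.12 j2 0.38 j3 2.42 j5 -0.27
0.13 35 -0.09 j2 0.41 j3 2.35 j5 -0.23
0.13 35 -0.06 j2 0.44 j3 2.27 j5 -0.19
0.13 35 0.03 j2 0.54 j3 2.05 j5 -0.06
0.13 45 -0.12 j2 0.45 j3 2.52 j5 -0.62
0.13 45 -0.09 j2 0.47 j3 2.45 j5 -0.57
0.13 45 -0.06 j2 0.49 j3 2.38 j5 -0.52
0.13 45 0.03 j2 0.57 j3 2.16 j5 -0.38
0.13 55 -0.12 j2 0.59 j3 2.61 j5 -1.02
0.13 55 -0.09 j2 0.59 j3 2.54 j5 -0.95
0.13 55 -0.06 j2 0.59 j3 2.47 j5 -0.88
0.13 55 0.03 j2 0.64 j3 2.25 j5 -0.70
```

```bash
python3 -m jog '[-1.5,0,0,0,0,0,-1.2,0,0,0,0,0,-1,0,0,0,0,0,-1,0,0,0,0,0,-1,0,0,0,0,0,-1,0,0,0,0,0,-1,0,0,0,0,0,-1,0,0,0,0,0,-1,0,0,0,0,0,0,0,0,0,0,0]' && python3 look.py t4.png && python3 -c "
from h import *
go(-.062,-.002,.026,0,0)"
```

```text
time: 10.1
ee_pos: [0.5055, 0.0491, 0.1922]
tool_rot: [-0.216, 3.131, -0.001]
ft_force: [-0.1, -0.7, 0.5]
finger_gap: 0.0299
grasp_force: 0.0
spot 0.7 [[-275.9 -229. ]] [[371. 282.]]
outline 0.85 1492 [array([281., 369.])]
[[-271.2 -222.9]] [95.  75.7] 60.5
outline 0.58 499 [array([121., 312.])]
[[  96.1 -140.1]] [62.  49.4] -6.8
t 10.25 tcp [0.5037 0.049  0.1918] tip recv [-104.8, -1.4, np.float64(26.8)] F [-0.2 -0.3 -0.2] gap 0.0301
turn deg [3.000e-02 5.000e-02 9.008e+01] shift cm before turn [ 0.81 -4.37 -0.02] after turn [-4.37 -0.81 -0.02]
joints [-0.04   0.527  1.914 -0.     0.7   -1.748] target tcp [0.502 0.005 0.192]
t 10.25 tcp [0.5037 0.049  0.1918] tip recv [-104.8, -1.4, np.float64(26.8)] F [-0.2 -0.3 -0.2] gap 0.0301
turn deg [-0.01  0.05  0.08] shift cm before turn [-4.29 -0.07  0.09] after turn [-4.29 -0.07  0.08]
joints [-0.04   0.527  1.914 -0.     0.7   -1.748] target tcp [0.546 0.054 0.191]
```

```bash
python3 -m jog '[-0.7,0,0,0,0,0,-0.7,0,0,0,0,0,-0.7,0,0,0,0,0,-0.7,0,0,0,0,0,-0.7,0,0,0,0,0,-0.6,0,0,0,0,0,0,0,0,0,0,0,0,0,0,0,0,0]' && python3 -c "
from h import *
p=shot('scene','s2.png');im=p['pixels'][150:300,190:390,::-1];cv2.imwrite('pics/s2c.png',cv2.resize(im,None,fx=4,fy=4,interpolation=3))
go(-.062,-.002,.026,0,0)
for d in spot_in(p,'slide_box'): print(d['confidence'],(w2loc(np.array([d['at']]))*1000).round(1),proj(p,d['at']).round())
"
```

```text
time: 11.05
ee_pos: [0.5447, 0.0546, 0.1919]
tool_rot: [-0.216, 3.133, -0.0]
ft_force: [0.6, -1.0, -0.1]
finger_gap: 0.03
grasp_force: 0.0
t 11.1 tcp [0.5443 0.0546 0.1918] tip recv [-63.7, -1.4, np.float64(26.8)] F [ 0.1 -0.4  1.3] gap 0.0303
turn deg [-0.01  0.06  0.07] shift cm before turn [-0.19 -0.07  0.08] after turn [-0.19 -0.07  0.08]
joints [-0.026  0.563  1.821 -0.     0.756 -1.735] target tcp [0.546 0.054 0.191]
0.67 [[-261.4  160.6]] [[387. 202.]]
0.59 [[34.   2.1]] [[281. 266.]]
0.58 [[-254.5 -219.2]] [[234. 173.]]
```

View pics/s2c.png

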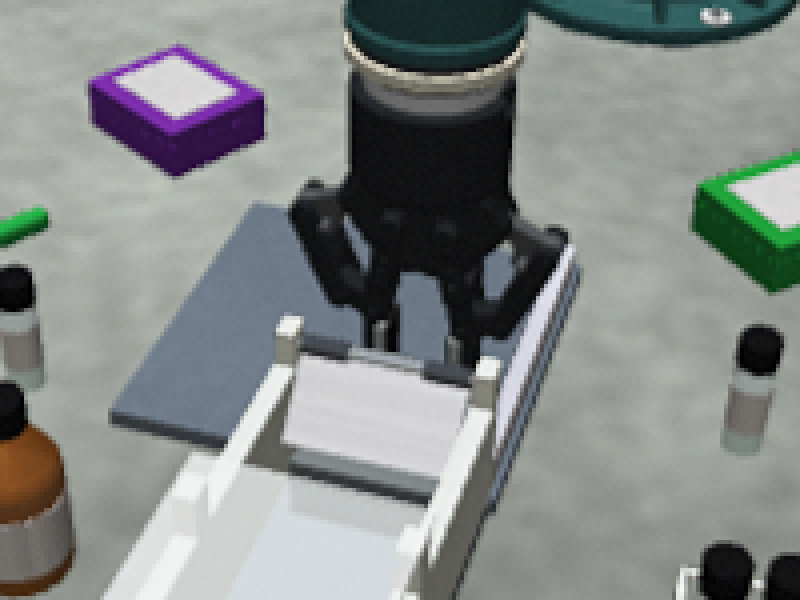

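Flap at crop (290–465, 355–475) lies tilted on the box lid inside the opening, and the fingers at (380,340) and (460,350) are behind the box. Leaning forward needs the wrist flipped (j4 near π), because j5 cannot go below 0.2. So I'll retreat, lift, and lean first.

```bash
python3 -m jog '[3,0,0,0,0,0,1.5,0,-4,0,0,0,1.5,0,-4.5,0,0,0,1.5,0,-4.5,0,0,0,1.5,0,-4.5,0,0,0,0,0,0,0,-8,0,0,0,0,0,-8,0,0,0,0,0,-8,0,0,0,0,0,-8,0]' 1 && python3 -c "
from h import *
go(-.062,-.002,.026,45,0)
"
```

```text
time: 12.05
ee_pos: [0.4543, 0.0421, 0.3676]
tool_rot: [-0.177, 2.571, 0.049]
ft_force: [0.9, 1.9, -0.7]
finger_gap: 0.01
grasp_force: 0.0
t 12.05 tcp [0.4543 0.0421 0.3676] tip recv [-66.4, -1.7, np.float64(228.3)] F [ 0.9  1.9 -0.7] gap 0.01
turn deg [ -0.07 -12.61   0.09] shift cm before turn [14.07 -0.   17.71] after turn [17.6  -0.05 14.22]
joints [-0.119  0.083  2.095  0.324  0.433 -2.085] target tcp [0.431 0.038 0.143]
```

```bash
cat > fa.py <<'E'
from h import *
s=state();j=s['joints'];a=j[1]+j[2]
f=np.array([np.sin(a)*np.cos(j[0]),np.sin(a)*np.sin(j[0]),np.cos(a)])
F=R.from_rotvec(s['tool_rot']).inv().apply(f)
print('f tool',F.round(3),'angle',np.arccos(F[2]).round(3),'row 8.4deg',(8.4*F).round(2),'shift cm d6=.1',(np.cross(F,[0,0,1])*np.radians(8.4)*10).round(2),'joints',j.round(3))
E
python3 fa.py
```

```text
f tool [-0.365 -0.206  0.908] angle 0.433 row 8.4deg [-3.07 -1.73  7.63] shift cm d6=.1 [-0.3   0.54  0.  ] joints [-0.119  0.083  2.095  0.324  0.433 -2.085]
```

```bash
python3 -m jog '[-0.3,0.5,0,-3.07,-1.73,7.63,-0.3,0.5,0,-3.07,-1.73,7.63,-0.3,0.5,0,-3.07,-1.73,7.63,-0.3,0.5,0,-3.07,-1.73,7.63,-0.3,0.5,0,-3.07,-1.73,7.63,-0.3,0.5,0,-3.07,-1.73,7.63,-0.3,0.5,0,-3.07,-1.73,7.63,-0.3,0.5,0,-3.07,-1.73,7.63,-0.3,0.5,0,-3.07,-1.73,7.63,-0.3,0.5,0,-3.07,-1.73,7.63]' && python3 fa.py && python3 -c "
from h import *
go(-.062,-.002,.2,45,180)
"
```

```text
time: 13.05
ee_pos: [0.4842, 0.0671, 0.4034]
tool_rot: [1.245, 1.871, 1.125]
ft_force: [-0.5, 0.6, -0.1]
finger_gap: 0.0102
grasp_force: 0.0
f tool [-0.369 -0.36   0.857] angle 0.542 row 8.4deg [-3.1  -3.02  7.2 ] shift cm d6=.1 [-0.53  0.54  0.  ] joints [-0.203  0.121  2.213  1.971  0.542 -2.343]
t 13.05 tcp [0.4842 0.0671 0.4034] tip recv [22.4, 51.4, np.float64(329.7)] F [-0.5  0.6 -0.1] gap 0.0102
turn deg [ 85.59 -85.86  74.25] shift cm before turn [-5.9  -0.52 18.86] after turn [18.61  2.12 -6.34]
joints [-0.203  0.121  2.213  1.971  0.542 -2.343] target tcp [0.662 0.07  0.317]
```

```bash
cat >> h.py <<'E'
def go2(x,y,z,lean,tip=.17,flip=True):
    s=state();R0=R.from_rotvec(s['tool_rot'])
    B=R.from_matrix(np.array([[-1,0,0],[0,1,0],[0,0,-1.]]))
    Rt=R.from_euler('z',q[2])*B*R.from_euler('y',-np.radians(lean))*R.from_euler('z',np.pi*flip)
    D=R0.inv()*Rt; tgt=loc2w([[x,y,z]])[0]-Rt.apply([0,0,tip])
    t=s['ee_pos']+R0.apply([0,0,tip]); zz=R0.apply([0,0,1])
    print('t',round(s['time'],2),'tcp',s['ee_pos'].round(4),'tip recv mm',(w2loc(t[None])[0]*1000).round(1),(t[2]*1000).round(1),'lean',np.degrees(np.arccos(-zz[2])).round(1),'F',s['ft_force'].round(1),'gap',round(s['finger_gap'],4))
    print('turn',np.degrees(D.as_rotvec()).round(2),'shift cm before turn',(R0.inv().apply(tgt-s['ee_pos'])*100).round(2),'after turn',(Rt.inv().apply(tgt-s['ee_pos'])*100).round(2),'joints',s['joints'].round(3))
E
python3 -m jog '[-0.4,0.5,0,-3.1,-3,7.2,-0.4,0.5,0,-3.1,-3,7.2,-0.4,0.5,0,-3.1,-3,7.2,-0.4,0.5,0,-3.1,-3,7.2,-0.4,0.5,0,-3.1,-3,7.2,-0.4,0.5,0,-3.1,-3,7.2,-0.4,0.5,0,-3.1,-3,7.2]' && python3 fa.py && python3 -c "
from h import *
go2(-.075,-.002,.2,45)
"
```

```text
time: 13.75
ee_pos: [0.4978, 0.0343, 0.4273]
tool_rot: [1.931, 0.763, 1.451]
ft_force: [0.9, 0.2, -0.6]
finger_gap: 0.0099
grasp_force: 0.0
f tool [-0.323 -0.483  0.814] angle 0.62 row 8.4deg [-2.71 -4.06  6.84] shift cm d6=.1 [-0.71  0.47  0.  ] joints [-0.034  0.16   2.252  3.295  0.62  -2.553]
t 13.75 tcp [0.4978 0.0343 0.4273] tip recv mm [ 47.3 -57.9] 389.3 lean 77.1 F [ 0.9  0.2 -0.6] gap 0.0099
turn [ 26.13 -23.76  41.39] shift cm before turn [-8.52 -8.9  -5.7 ] after turn [-13.4   -1.31   1.74] joints [-0.034  0.16   2.252  3.295  0.62  -2.553]
```

```bash
python3 -m jog '[0,0,0,3.73,-3.4,5.92,0,0,0,3.73,-3.4,5.92,0,0,0,3.73,-3.4,5.92,0,0,0,3.73,-3.4,5.92,0,0,0,3.73,-3.4,5.92,0,0,0,3.73,-3.4,5.92,0,0,0,3.73,-3.4,5.92,-3.3,-0.3,0.4,0,0,0,-3.3,-0.3,0.4,0,0,0,-3.3,-0.3,0.4,0,0,0,-3.3,-0.3,0.4,0,0,0]' && python3 -c "
from h import *
go2(-.075,-.002,.2,45)
go2(-.075,-.002,.03,45)
"
```

```text
time: 14.85
ee_pos: [0.458, -0.0088, 0.2924]
tool_rot: [2.571, 0.459, 1.417]
ft_force: [0.4, 1.1, -0.5]
finger_gap: 0.0101
grasp_force: 0.0
t 14.85 tcp [ 0.458  -0.0088  0.2924] tip recv mm [-15.6 -72. ] 201.6 lean 57.7 F [ 0.4  1.1 -0.5] gap 0.0101
turn [  8.3  -11.45  15.29] shift cm before turn [ 1.57 -4.2  -5.18] after turn [-0.67 -5.04 -4.6 ] joints [-0.27   0.349  2.377  2.74   0.613 -1.737]
t 14.85 tcp [ 0.458  -0.0088  0.2924] tip recv mm [-15.6 -72. ] 201.6 lean 57.7 F [ 0.4  1.1 -0.5] gap 0.0101
turn [  8.3  -11.45  15.29] shift cm before turn [-11.91  -9.19   3.9 ] after turn [-12.69  -5.04   7.42] joints [-0.27   0.349  2.377  2.74   0.613 -1.737]
```

```bash
cat > kin.py <<'E'
from h import *
S=[([1.188,.359,1.51],[.1588,.5786,.4047],[-.4194,-3.113,.0027]),([.036,.107,1.857],[.4203,.0841,.4051],[.42,3.112,0]),([-.289,.243,1.681],[.5136,-.0806,.405],[2.065,2.367,.001]),
([-.133,.522,1.923],[.5015,.0024,.1925],[-2.065,-2.366,.001]),([-.093,.168,2.034],[.391,.0326,.3231],[-.217,3.134,0]),([-.026,.563,1.821],[.5443,.0546,.1918],[-.216,3.133,0]),
([-.119,.083,2.095],[.4543,.0421,.3676],[-.177,2.571,.049]),([-.203,.121,2.213],[.4842,.0671,.4034],[1.245,1.871,1.125]),([-.034,.16,2.252],[.4978,.0343,.4273],[1.931,.763,1.451]),([-.27,.349,2.377],[.458,-.0088,.2924],[2.571,.459,1.417])]
A=[];b=[]
for (j1,j2,j3),t,rv in S:
    zt=R.from_rotvec(rv).apply([0,0,1]);u=np.array([np.cos(j1),np.sin(j1),0]);k=np.array([0,0,1]);s=j2+j3
    # t = a u + h k + L1(..)+L2(..)+e(..)+d6 zt
    M=np.c_[u,k,u*np.sin(j2)+k*np.cos(j2),u*np.sin(s)+k*np.cos(s),u*np.cos(s)-k*np.sin(s),zt];A.append(M);b+=list(t)
A=np.vstack(A);s,res,_,_=np.linalg.lstsq(A,np.array(b),rcond=None)
print(s.round(4),'max res mm',(np.abs(A@s-b).max()*1000).round(1))
a,h_,L1,L2,e,d6=s;Lf=np.hypot(L2,e);off=np.arctan2(e,L2)
for lean in(38,42,45,50):
  for z in(.024,.06,.12):
   o=[]
   for x in(-.1,-.08,-.06,-.03,.0,.03):
    l=np.radians(lean);t=loc2w([[x-.17*np.sin(l),-.002,z+.17*np.cos(l)]])[0]-d6*np.array([np.sin(l)*np.cos(q[2]),np.sin(l)*np.sin(q[2]),-np.cos(l)])
    r=np.hypot(*t[:2])-a;zz=t[2]-h_;c=(r*r+zz*zz-L1**2-Lf**2)/(2*L1*Lf);be=np.arccos(np.clip(c,-1,1));j3=be-off
    j2=np.arctan2(r,zz)-np.arctan2(Lf*np.sin(be),L1+Lf*np.cos(be));o.append('%.2f/%.2f/%.2f'%(j2,j3,j2+j3-(np.pi-l)))
   print(lean,z,*o)
E
python3 kin.py
```

```text
[-0.0389  0.2942  0.6494  0.4724  0.1301  0.2332] max res mm 72.3
38 0.024 0.61/2.41/0.54 0.60/2.36/0.49 0.60/2.32/0.44 0.60/2.26/0.38 0.60/2.20/0.32 0.61/2.14/0.27
38 0.06 0.49/2.39/0.40 0.49/2.35/0.36 0.49/2.31/0.32 0.50/2.25/0.27 0.51/2.19/0.22 0.53/2.13/0.18
38 0.12 0.30/2.35/0.17 0.31/2.31/0.14 0.33/2.27/0.12 0.35/2.21/0.08 0.37/2.16/0.05 0.40/2.10/0.02
42 0.024 0.69/2.46/0.74 0.67/2.41/0.68 0.66/2.37/0.62 0.65/2.31/0.55 0.64/2.25/0.48 0.64/2.19/0.42
42 0.06 0.56/2.44/0.59 0.55/2.40/0.54 0.55/2.36/0.50 0.55/2.30/0.44 0.55/2.24/0.38 0.56/2.18/0.33
42 0.12 0.34/2.40/0.34 0.35/2.36/0.31 0.36/2.33/0.28 0.38/2.27/0.24 0.40/2.21/0.20 0.42/2.15/0.16
45 0.024 0.76/2.49/0.90 0.74/2.45/0.83 0.72/2.41/0.77 0.70/2.34/0.68 0.69/2.28/0.61 0.68/2.22/0.54
45 0.06 0.62/2.48/0.75 0.61/2.44/0.69 0.60/2.40/0.64 0.59/2.34/0.57 0.59/2.28/0.51 0.59/2.21/0.45
45 0.12 0.39/2.45/0.48 0.39/2.41/0.44 0.40/2.37/0.41 0.41/2.31/0.36 0.43/2.25/0.32 0.44/2.19/0.28
50 0.024 0.92/2.55/1.20 0.87/2.50/1.10 0.83/2.46/1.02 0.80/2.39/0.92 0.77/2.33/0.83 0.75/2.27/0.75
50 0.06 0.76/2.55/1.04 0.73/2.50/0.96 0.70/2.46/0.89 0.68/2.39/0.80 0.66/2.33/0.72 0.66/2.27/0.66
50 0.12 0.50/2.52/0.75 0.49/2.47/0.69 0.49/2.43/0.65 0.48/2.37/0.59 0.49/2.31/0.53 0.50/2.25/0.48
```

```bash
sed -i 's/M=np.c_\[u,k,/v=np.array([-np.sin(j1),np.cos(j1),0]);M=np.c_[u,k,/; s/,zt\];A.append/,zt,v];A.append/; s/a,h_,L1,L2,e,d6=s/a,h_,L1,L2,e,d6,lat=s/; s/r=np.hypot(\*t\[:2\])-a/r=np.sqrt(t[0]**2+t[1]**2-lat**2)-a/' kin.py && python3 kin.py
```

```text
[2.000e-04 2.666e-01 6.110e-01 4.336e-01 1.124e-01 1.993e-01 6.890e-02] max res mm 0.2
38 0.024 0.65/2.45/0.62 0.64/2.40/0.56 0.63/2.36/0.51 0.62/2.29/0.43 0.62/2.22/0.36 0.63/2.15/0.30
38 0.06 0.52/2.43/0.47 0.51/2.38/0.42 0.51/2.34/0.37 0.52/2.27/0.31 0.53/2.20/0.26 0.54/2.14/0.20
38 0.12 0.31/2.38/0.20 0.32/2.33/0.18 0.33/2.29/0.15 0.36/2.23/0.11 0.38/2.17/0.07 0.41/2.10/0.03
42 0.024 0.74/2.51/0.84 0.71/2.46/0.76 0.69/2.41/0.69 0.68/2.34/0.61 0.67/2.27/0.53 0.67/2.20/0.46
42 0.06 0.59/2.49/0.67 0.58/2.44/0.61 0.57/2.39/0.55 0.57/2.32/0.48 0.57/2.26/0.42 0.58/2.19/0.36
42 0.12 0.35/2.44/0.38 0.36/2.39/0.35 0.37/2.35/0.31 0.39/2.29/0.27 0.41/2.22/0.22 0.43/2.16/0.18
45 0.024 0.82/2.55/1.01 0.78/2.49/0.92 0.76/2.44/0.84 0.73/2.37/0.74 0.71/2.30/0.66 0.70/2.23/0.58
45 0.06 0.66/2.53/0.84 0.64/2.48/0.77 0.62/2.43/0.70 0.61/2.36/0.62 0.61/2.29/0.54 0.61/2.23/0.48
45 0.12 0.40/2.48/0.53 0.40/2.44/0.48 0.41/2.39/0.45 0.42/2.33/0.39 0.43/2.26/0.34 0.45/2.20/0.29
50 0.024 1.00/2.61/1.34 0.93/2.55/1.21 0.88/2.50/1.11 0.83/2.43/0.98 0.80/2.35/0.88 0.78/2.28/0.79
50 0.06 0.83/2.61/1.16 0.77/2.55/1.05 0.74/2.50/0.96 0.70/2.42/0.86 0.68/2.35/0.76 0.67/2.28/0.69
50 0.12 0.52/2.56/0.81 0.50/2.51/0.75 0.50/2.46/0.69 0.49/2.39/0.62 0.50/2.32/0.55 0.50/2.26/0.49
```

```bash
python3 -c "
from h import *
go2(-.052,-.002,.12,42)
"
```

```text
t 14.85 tcp [ 0.458  -0.0088  0.2924] tip recv mm [-15.6 -72. ] 201.6 lean 57.7 F [ 0.4  1.1 -0.5] gap 0.0101
turn [  8.71 -14.43  15.09] shift cm before turn [-2.69 -6.21  1.23] after turn [-3.66 -5.04  2.9 ] joints [-0.27   0.349  2.377  2.74   0.613 -1.737]
```

```bash
python3 -m jog '[0,0,0,2.18,-3.6,3.77,0,0,0,2.18,-3.6,3.77,0,0,0,2.18,-3.6,3.77,0,0,0,2.18,-3.6,3.77,-1.2,-1.7,1,0,0,0,-1.2,-1.7,1,0,0,0,-1.2,-1.6,0.9,0,0,0,0,0,0,0,0,0]' && python3 -c "
from h import *
go2(-.052,-.002,.12,42)
go2(-.063,-.002,.027,38)
"
```

```text
time: 15.65
ee_pos: [0.4449, 0.0405, 0.2439]
tool_rot: [-2.873, -0.271, -1.2]
ft_force: [0.6, -0.3, 0.3]
finger_gap: 0.0104
grasp_force: 0.0
t 15.65 tcp [0.4449 0.0405 0.2439] tip recv mm [-43.8  -4.3] 124.0 lean 45.2 F [ 0.6 -0.3  0.3] gap 0.0104
turn [ 0.93 -3.14  3.31] shift cm before turn [ 0.07  0.03 -0.27] after turn [ 0.06  0.02 -0.28] joints [-0.148  0.403  2.356  2.68   0.429 -1.407]
t 15.65 tcp [0.4449 0.0405 0.2439] tip recv mm [-43.8  -4.3] 124.0 lean 45.2 F [ 0.6 -0.3  0.3] gap 0.0104
turn [ 1.04 -7.14  3.28] shift cm before turn [-6.1  -0.42  5.61] after turn [-5.37  0.02  6.33] joints [-0.148  0.403  2.356  2.68   0.429 -1.407]
```

```bash
python3 -m jog '[-1.3,-0.1,1,0.4,-2.4,1.1,-1.3,-0.1,1,0.3,-2.4,1.1,-1.3,-0.1,1.1,0.3,-2.3,1.1,0,0,0,0,0,0]' && python3 -c "
from h import *
go2(-.066,-.002,.027,38)
"
```

```text
time: 16.05
ee_pos: [0.439, 0.0391, 0.1956]
tool_rot: [-2.922, -0.197, -1.012]
ft_force: [0.1, 0.4, 0.5]
finger_gap: 0.0103
grasp_force: 0.0
t 16.05 tcp [0.439  0.0391 0.1956] tip recv mm [-65.1  -2.7] 62.0 lean 38.2 F [0.1 0.4 0.5] gap 0.0103
turn [ 0.1  -0.2  -0.04] shift cm before turn [-2.17 -0.04  2.69] after turn [-2.16 -0.04  2.7 ] joints [-0.147  0.51   2.352  2.691  0.404 -1.377]
```

```bash
python3 -m jog '[-0.7,0,0.9,0,0,0,-0.7,0,0.9,0,0,0,-0.7,0,0.9,0,0,0,0,0,0,0,0,0]' && python3 -c "
from h import *
p=shot('scene');im=p['pixels'][150:300,190:390,::-1];cv2.imwrite('pics/s3c.png',cv2.resize(im,None,fx=4,fy=4,interpolation=3))
go2(-.03,-.002,.027,45)
"
```

```text
time: 16.45
ee_pos: [0.4397, 0.0392, 0.162]
tool_rot: [-2.921, -0.197, -1.016]
ft_force: [-0.2, 0.5, 0.5]
finger_gap: 0.0099
grasp_force: 0.0
t 16.5 tcp [0.4396 0.0393 0.1624] tip recv mm [-64.2  -2.6] 29.1 lean 38.4 F [-0.4  0.2  0.6] gap 0.0101
turn [ 0.11  6.62 -0.01] shift cm before turn [ 0.59 -0.03  2.4 ] after turn [ 0.31 -0.03  2.45] joints [-0.147  0.619  2.369  2.791  0.523 -1.488]
```

View pics/s3c.png

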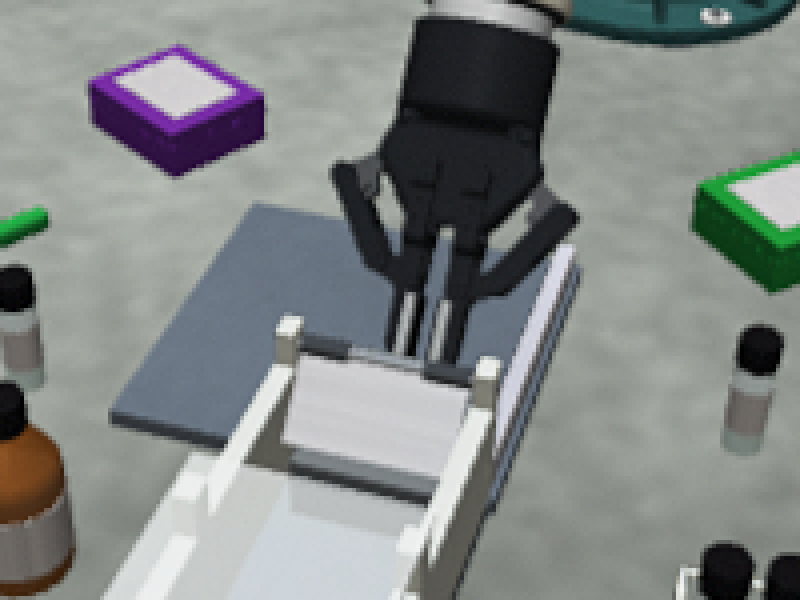

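The box is still half in the opening with the flap on its lid. The leaned fingers at crop (405,350) and (440,355) sit right behind it. Now pushing in while increasing the lean.

```bash
python3 -m jog '[0.1,0,0.48,0,1.32,0,0.1,0,0.48,0,1.32,0,0.1,0,0.48,0,1.32,0,0.1,0,0.48,0,1.32,0,0.1,0,0.5,0,1.32,0,0,0,0,0,0,0]' && python3 -c "
from h import *
go2(0,-.002,.024,47)
go2(.03,-.002,.023,48)
"
```

```text
time: 17.1
ee_pos: [0.4589, 0.0421, 0.1477]
tool_rot: [-2.85, -0.194, -1.181]
ft_force: [-0.2, -0.2, 0.7]
finger_gap: 0.01
grasp_force: 0.0
t 17.1 tcp [0.4589 0.0421 0.1477] tip recv mm [-29.9  -2.4] 27.5 lean 45.0 F [-0.2 -0.2  0.7] gap 0.01
turn [0.09 1.99 0.01] shift cm before turn [ 1.28 -0.01  2.37] after turn [ 1.19 -0.01  2.42] joints [-0.144  0.716  2.371  2.847  0.733 -1.55 ]
t 17.1 tcp [0.4589 0.0421 0.1477] tip recv mm [-29.9  -2.4] 27.5 lean 45.0 F [-0.2 -0.2  0.7] gap 0.01
turn [0.09 2.99 0.01] shift cm before turn [ 3.03 -0.02  4.58] after turn [ 2.79 -0.01  4.73] joints [-0.144  0.716  2.371  2.847  0.733 -1.55 ]
```

```bash
python3 -m jog '[0.33,0,0.51,0,0.33,0,0.33,0,0.51,0,0.33,0,0.33,0,0.51,0,0.33,0,0.33,0,0.51,0,0.33,0,0.33,0,0.51,0,0.33,0,0.33,0,0.51,0,0.33,0,0,0,0,0,0,0]' && python3 -c "
from h import *
p=shot('scene');im=p['pixels'][150:300,190:390,::-1];cv2.imwrite('pics/s4c.png',cv2.resize(im,None,fx=4,fy=4,interpolation=3))
go2(.03,-.002,.023,48)
"
```

```text
time: 17.8
ee_pos: [0.4949, 0.047, 0.1406]
tool_rot: [-2.828, -0.193, -1.23]
ft_force: [-0.6, -0.5, -0.2]
finger_gap: 0.0102
grasp_force: 0.0
t 17.85 tcp [0.4948 0.0469 0.1405] tip recv mm [10.4 -2.5] 24.6 lean 47.0 F [ 0.7  0.1 -1. ] gap 0.0098
turn [0.12 1.   0.04] shift cm before turn [ 0.93 -0.02  1.55] after turn [ 0.9  -0.02  1.56] joints [-0.119  0.736  2.3    2.86   0.718 -1.533]
```

View pics/s4c.png

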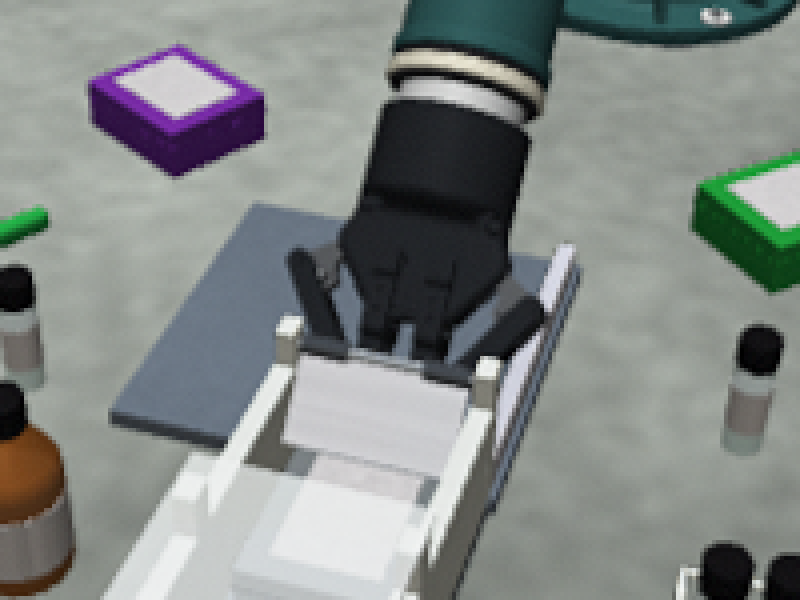

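The box is mostly in (lid at crop 240–420, 450–600), and the flap rests on lid and fingers. The links at (325,330) and (500,340) are coming close to the posts, so I'll close the fingers fully, centre them, and go on in small steps.

```bash
python3 -m jog '[0,-0.25,0,0,0,0,0,0,0,0,0,0,0,0,0,0,0,0,0.25,0,0.42,0,0.33,0,0.25,0,0.42,0,0.33,0,0,0,0,0,0,0]' 0 && python3 -c "
from h import *
go2(.03,0,.023,48)
p=shot('top')
for d in outline_of(p,'slide_box'): 
    r=fitrect(p,d['pixels'],.044);print(round(d['confidence'],2),(w2loc(r[0][None]/1000)*1000).round(1),np.round(r[1],1),round(r[2]-np.degrees(q[2]),1))
im=cv2.resize(p['pixels'][80:230,180:380,::-1],None,fx=4,fy=4,interpolation=3);cv2.imwrite('pics/t5c.png',im)
"
```

```text
time: 18.45
ee_pos: [0.5036, 0.0507, 0.1376]
tool_rot: [-2.821, -0.191, -1.244]
ft_force: [0.1, -0.2, -0.3]
finger_gap: -0.0
grasp_force: 0.2
t 18.45 tcp [0.5036 0.0507 0.1376] tip recv mm [20.8 -0. ] 23.0 lean 47.6 F [ 0.1 -0.2 -0.3] gap -0.0
turn [0.12 0.41 0.02] shift cm before turn [0.5  0.03 0.68] after turn [0.5  0.03 0.68] joints [-0.106  0.745  2.282  2.873  0.72  -1.532]
0.65 [[67.5  4.6]] [92.8 76.3] 1.0
```

View pics/t5c.png

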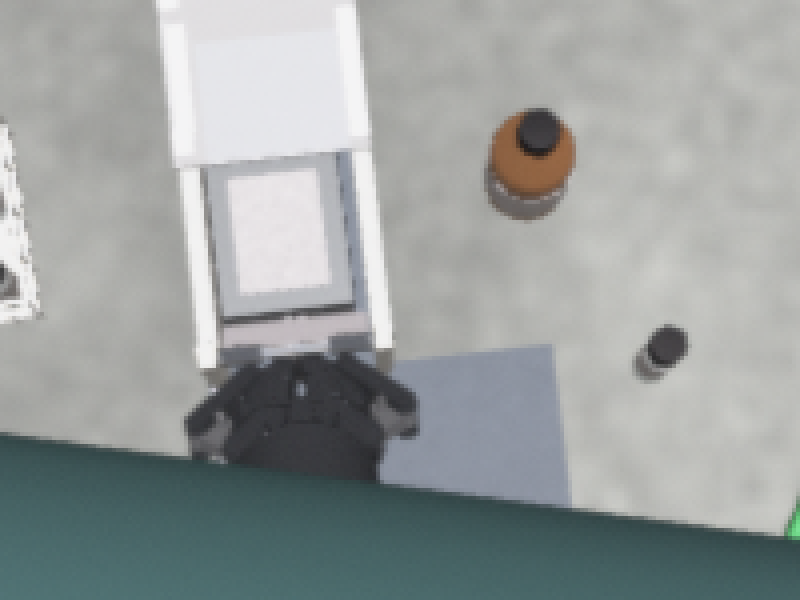

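Top view: box in the tray at crop (210–355, 160–310), its rear about 25 mm past the hinge. The flap at (220–370, 315–340) is now on the fingers. The links clear the posts at (210,370) and (385,355). About 10 mm more is needed.

```bash
python3 -m jog '[0.2,0,0.25,0,0.2,0,0.2,0,0.25,0,0.2,0,0,0,0,0,0,0]' && python3 -c "
from h import *
go2(.034,0,.023,48)
p=shot('top')
for d in outline_of(p,'slide_box'): 
    r=fitrect(p,d['pixels'],.044);print(round(d['confidence'],2),(w2loc(r[0][None]/1000)*1000).round(1),np.round(r[1],1),round(r[2]-np.degrees(q[2]),1))
"
```

```text
time: 18.85
ee_pos: [0.5098, 0.0514, 0.1371]
tool_rot: [-2.817, -0.191, -1.253]
ft_force: [-0.9, -0.6, -1.6]
finger_gap: 0.0001
grasp_force: 0.5
t 18.85 tcp [0.5098 0.0514 0.1371] tip recv mm [27.7 -0.2] 23.2 lean 47.9 F [-0.9 -0.6 -1.6] gap 0.0001
turn [0.14 0.06 0.  ] shift cm before turn [0.39 0.02 0.49] after turn [0.39 0.02 0.49] joints [-0.103  0.747  2.27   2.874  0.716 -1.529]
0.69 [[70.2  3.1]] [85.4 75.3] 2.1
0.49 [[  96.4 -141.5]] [45.2 61.6] 57.4
```

```bash
python3 -m jog '[0.15,0,0.18,0,0,0,0.2,0,0.18,0,0,0,0,0,0,0,0,0]' && python3 -c "
from h import *
go2(.036,0,.023,48)
p=shot('top')
im=cv2.resize(p['pixels'][80:230,180:380,::-1],None,fx=4,fy=4,interpolation=3);cv2.imwrite('pics/t6c.png',im)
for d in outline_of(p,'slide_box'): 
    r=fitrect(p,d['pixels'],.044);print(round(d['confidence'],2),(w2loc(r[0][None]/1000)*1000).round(1),np.round(r[1],1),round(r[2]-np.degrees(q[2]),1))
"
```

```text
time: 19.25
ee_pos: [0.5113, 0.0517, 0.1368]
tool_rot: [-2.822, -0.188, -1.242]
ft_force: [-11.9, -9.3, 1.6]
finger_gap: 0.0001
grasp_force: 1.7
t 19.25 tcp [0.5113 0.0517 0.1368] tip recv mm [28.4 -0.2] 22.0 lean 47.5 F [-11.9  -9.3   1.6] gap 0.0001
turn [ 0.18  0.48 -0.11] shift cm before turn [0.44 0.03 0.49] after turn [0.44 0.03 0.49] joints [-0.101  0.744  2.264  2.875  0.7   -1.524]
0.9 [[71.2  3.5]] [85.4 74.9] 0.8
```

View pics/t6c.png

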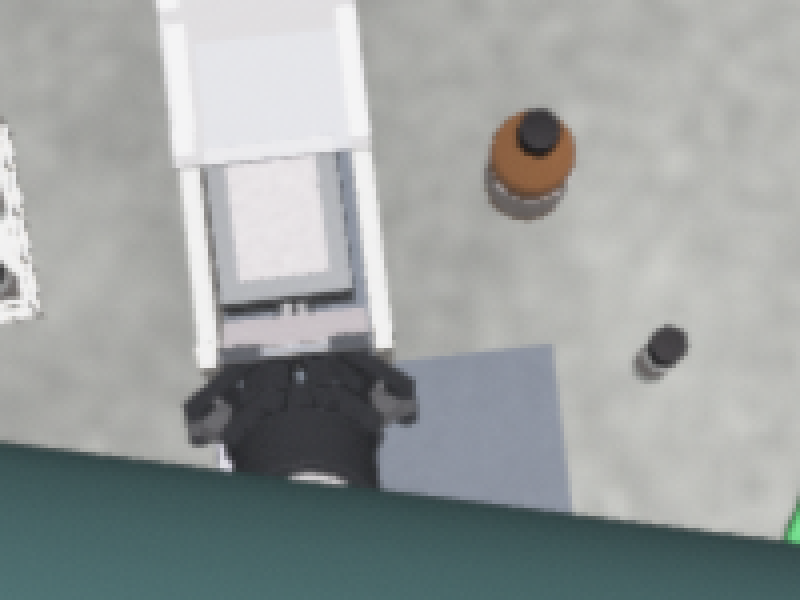

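```bash
python3 -c "
from h import *
p=shot('top')
P=np.array([[222,304],[353,291],[237,284],[328,271],[221,310],[370,306]])/4+[179.5,79.5]
print((w2loc(ray(p,P,.044))*1000).round(1))
"
```

```text
[[ 35.6  39.7]
 [ 35.  -33.5]
 [ 45.9  30.2]
 [ 47.8 -20.9]
 [ 32.3  40.6]
 [ 25.6 -42. ]]
```

The lid's rear edge is about 35 mm past the hinge, so the box is clear of the flap's arc. The 15 N contact comes from a link against a post, so I'll draw the fingers back out along the tool axis.

```bash
python3 -m jog '[0,0.05,-0.5,0,0,0,0,0,-0.8,0,0,0,0,0,-0.9,0,0,0,0,0,-1,0,0,0,0,0,-1,0,0,0,0,0,-1,0,-1.5,0,0,0,-1,0,-1.5,0,0,0,-1,0,-1.5,0,0,0,-1,0,-1.5,0,0,0,-1,0,-1.5,0,0,0,-1,0,-1.5,0,0,0,0,0,0,0]' && python3 -c "
from h import *
go2(-.1,0,.12,40)
p=shot('scene');im=p['pixels'][150:300,190:390,::-1];cv2.imwrite('pics/s7c.png',cv2.resize(im,None,fx=4,fy=4,interpolation=3))
"
```

```text
time: 20.6
ee_pos: [0.4415, 0.042, 0.21]
tool_rot: [-2.914, -0.198, -1.034]
ft_force: [-0.1, 0.4, 0.3]
finger_gap: 0.0002
grasp_force: 0.0
t 20.6 tcp [0.4415 0.042  0.21  ] tip recv mm [-60.3  -0.3] 78.0 lean 39.1 F [-0.1  0.4  0.3] gap 0.0002
turn [0.15 0.94 0.04] shift cm before turn [-0.71  0.03 -5.76] after turn [-0.62  0.02 -5.77] joints [-0.138  0.47   2.343  2.663  0.374 -1.337]
```

View pics/s7c.png

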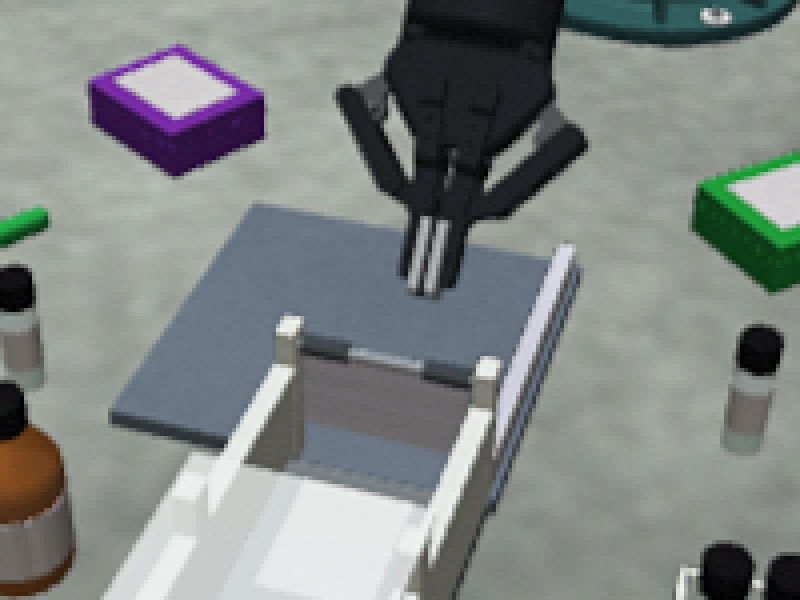

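The flap hangs shut at crop (300–465, 355–450), looking the same as at the start. The box lies flat in the tray behind it, the fingers are clear at (425,290), and the bystanders stand where they were. I'll let it settle for a second, then hand in.

```bash
python3 -m jog '[0,0,-1,0,0,0,0,0,0,0,0,0,0,0,0,0,0,0,0,0,0,0,0,0,0,0,0,0,0,0,0,0,0,0,0,0,0,0,0,0,0,0,0,0,0,0,0,0,0,0,0,0,0,0,0,0,0,0,0,0,0,0,0,0,0,0,0,0,0,0,0,0]' && python3 -c "
from h import *
print(close_job())"
```

```text
time: 21.85
ee_pos: [0.436, 0.0412, 0.2164]
tool_rot: [-2.915, -0.198, -1.032]
ft_force: [-1.3, 0.0, 1.1]
finger_gap: -0.0002
grasp_force: 0.0
the job is handed in; nothing more can be done
None
```

I pushed the grey slide box along the rail and through the flap into the tray, and in the last picture the flap hangs shut, the fingers are clear and the visible bystanders look unmoved. I handed the job in at 21.9 s, and `close_job()` gave no verdict. At the deepest push a finger link pressed a post or the hinge bar at about 15 N, below the 40 N limit.

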